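Push up the guard window of a creasing machine

ROBOT

A 6-joint arm with a two-finger parallel gripper is mounted at the origin on the work surface. World frame = base frame: x ahead of the robot, y to its left, z up, the work surface at z = 0. Lengths are in m, angles in rad, forces in N, time in s.
With the tool pointing down it reaches from about 0.35 to 0.85 m from the base axis. Payload 8.1 kg.
Tool frame: the origin (TCP) lies midway between the tips of the shut fingers; the grasp point (between the pads) lies 19 mm behind it; z points along the fingers, y is the line along which they close (so a half turn about z gives the same grasp; the last joint's range is limited). The gripper opens to 93 mm and grips with 3 to 60 N. Pads are 15 mm wide; open, the fingers measure 128 mm over their backs; the gripper's body (75 mm by 188 mm) begins 65 mm behind the grasp point.
Start: joints at [-1.359, 0.13, 1.488, -0, 1.523, -0.085], TCP at [0.175, -0.574, 0.219] pointing down, gripper open.
Joint ranges: [-2.96, 2.96], [-0.89, 2.26], [0.02, 2.5], [-1.34, 4.48], [0, 2.73], [-2.66, 2.66]. Speed limits (rad/s): [2.39, 2.39, 2.79, 3.14, 3.14, 3.14].

INTERFACE

Orientations are given as a rotation vector (axis times angle).
In Python, from plant import robot, cams gives the robot as it stands. The module is installed in compiled form; this text tells all that it offers.
- The arm moves only by the tool play_rows, never from a script. Its arguments are lists of equal length, an entry for each row: "slide": the shift along the tool's x, y, z scaled (see below), a list of three; "twist": the turn, a rotation vector about the tool's x, y, z scaled (see below), a list of three. A call has exactly 8 rows; each row shifts and turns the commanded pose from where the row before left it, along the tool's axes as they then stand; what a row does not reach is not made up. The controller multiplies each number of a shift by 25 cm and each number of a turn by 60 degrees. A row lasts 1/10 s, in which the tool goes at most 50 mm and 8.59 degrees, less where a joint would pass 70% of its speed; a pose out of reach is approached as far as the arm can. A call with a number of a shift or a turn outside -1 to 1 is refused whole. A call with a gripper value outside its range is refused whole. "fingers" is the closure, from -1 (fully open) to 1 (shut), set as the call begins (left out, the last holds). The fingers move at their own pace and stop on an object; "force" is the grip in N (left out, the last holds). Time passes only in rows, so rows that do not move let the fingers close, or fill a call up. It gives the time, the measured TCP pose, the force, the opening and the grip force at its end, in the units of the state.
- robot.read_state(): the state, without advancing time (a new reading comes with each control period).
- cams.read_camera(name): name is "side" or "top" or "wrist"; returns (picture, depth): 420x560x3 uint8, red, green, blue; 420x560 float32, m along the optical axis (not along the pixel's ray), 0 where there is no reading.
- cams.get_calibration(name): a dict with "fx", "fy", "cx", "cy" (pixels), "world_from_camera" (4x4, takes a point from camera to world coordinates). Camera axes: x right, y down, z forward; pixel columns grow to the right and rows downward; lengths in m; the calibration is good to about 2 mm. The wrist camera is an equidistant fisheye: a pixel r from the principal point sees the ray r / f radians off the axis. A picture is of the moment at which its call begins: read the wrist's pose just before it. get_calibration takes no time and is no camera call; for the wrist camera it gives the pose at the moment of the call.
- robot.close_job(): hands the job in; it is judged then, once.
The state is a dict: "t": time; "q": joint angles; "dq": joint speeds; "joint_torque": joint torques, N m; "tool_pos": TCP position; "orientation": TCP orientation; "force": force on the tool from outside, world axes, zero at the start; "wrist_torque": the same for the moment, N m; "opening": finger opening in m; "gripper_force": force on a finger pad.
Only numpy, scipy, OpenCV 4.12 (cv2) and the standard library are available. Lean on these libraries where they do the work, as an engineer would, in place of code of your own. Each camera call takes 0.05 s, during which the arm holds its last target. There are 200 camera calls.

TASK

Open the clear guard window of the creasing machine: with the fingertips beneath its red lip, push it up until the orange pointers stand inside the green bands on the rails, then take the hand away and leave it standing there. Only push the lip from below: do not grip it or press on its black top. Leave the glue bottle, mug, loupe and magnifier where they are.

Things in the scene. Friction and masses are not known exactly. Their poses are not given: they have to be found in the camera images.
- machine: Creasing machine, fixed; grey base 300 x 460 x 45 mm. Axes: x away from the operator into it, y to the operator's left, z up. Origin on the bench under the window's foot; the base fills x 15 to 315 mm, its two feet (y 185 to 225 mm either side) reach to x = -65 mm. Rails and window lean back 40 deg from vertical (tops farther in x), to 440 mm high. Blue cheeks, beam and bed lie behind the window.
- lip_under (a point): Centre of the red lip's flat underside, 20 mm from the pane and from the free edge. Lip: 200 mm long (machine y), 40 mm deep, square to the leaning pane, so its free edge is nearer the operator and higher than its root. Site z points up the rails, the way it slides (0.643 machine x + 0.766 up); point x into the machine and down. Starts 110 to 150 mm above the bench, free space beneath.
- guard (a joint): How far the window has been pushed up along the leaning rails, in m: 0 fully down, 0.20 at the upper stop. Counterweights hidden in the rails balance it: it stays wherever it is left, and 1.4 to 5 N along the rails (some more when moved fast) slide it up.
- pointer (a point): Middle of the orange pointer (6 mm high, one at each side of the window, moving with it) where it crosses in front of the right-hand rail (machine y = -196 mm).
- mark (a point): Point midway up the green band on the right-hand rail (band 30 mm high, the left rail has one at the same height), on the line along which pointer slides. The bands do not move during the work.
- marker (a joint): Height setting of the green bands in m along the rails, in the same measure as guard: the pointers are at the middle of the bands when guard equals marker.
- glue: White glue bottle with orange cap, 48 mm across, 115 mm tall, loose; origin at the centre of its underside.
- mug: Blue mug, 76 mm across plus handle, 85 mm tall, loose; origin at the centre of its underside.
- loupe: Black loupe, 44 mm across, 50 mm tall, loose; origin at the centre of its underside.
- magnifier: Black hand magnifier lying flat, 14 mm thick, 175 mm long along its x (lens 76 mm across, centred at x = +55 mm); loose; origin near the middle of its underside. It lies on the bench in front of the machine.
- lip_top (a point): Centre of the top of the lip: a black rubber strip (35 x 200 x 5 mm) on the red part (8 mm thick), not to be pressed or gripped. The strip reaches from 2 to 37 mm out from the pane, the red part 3 mm farther. Axes as lip_under.

How it is judged:
By the outcome, as a careful person would: the job done as asked, in the order asked, and still so for the second after the job is handed in, with the robot touching nothing.
It also fails if it takes over 38 s, if anything falls off the work surface, if the arm or the gripper's body presses on something with over 40 N, if the wrist force passes 120 N, or if a joint passes its speed limit or range.

## Working session

There is one attempt and no reset: what is moved stays moved. The work goes in short steps, Python scripts to look and compute and a tool call to move; the robot and the scene stay as the last step left them, time stands still between calls to the robot, and variables do not carry over. Pictures are saved under pics/ and viewed, at most 10 in all, crops included, and the job is handed in when it is done.

Besides the shell and the picture viewer there is one more tool, called after ">>>" as name(argument=value, ...), one argument or row to a line, values as JSON. play_rows: Moves the arm, as the interface text tells. Shifts and turns lie within -1 to 1; 1 stands for 25 cm of shift or 60 degrees of turn. Its arguments: {"type":"object","properties":{"slide":{"type":"array"},"twist":{"type":"array"},"fingers":{"type":"number"},"force":{"type":"number"}},"required":["slide","twist"]}

```bash
mkdir -p pics; cat > h.py <<'E'
import numpy as np, cv2
from plant import robot, cams
def shot(n,tag):
    im,d=cams.read_camera(n); c=cams.get_calibration(n)
    cv2.imwrite(f'pics/{tag}.png',im[:,:,::-1]); np.savez(f'{tag}.npz',im=im,d=d,T=c['world_from_camera'],k=[c['fx'],c['fy'],c['cx'],c['cy']])
def pt(tag,u,v,w=1):
    z=np.load(f'{tag}.npz'); fx,fy,cx,cy=z['k']; p=z['d'][v-w:v+w+1,u-w:u+w+1]; p=np.median(p[p>0]) if (p>0).any() else 0
    return (z['T']@[ (u-cx)/fx*p,(v-cy)/fy*p,p,1])[:3]
def ray(tag,u,v):
    z=np.load(f'{tag}.npz'); fx,fy,cx,cy=z['k']; T=z['T']; return T[:3,3],T[:3,:3]@np.array([(u-cx)/fx,(v-cy)/fy,1])
E
python3 - <<'E'
from h import *
s=robot.read_state();print(s)
shot('side','s1');shot('top','t1')
for n in('s1','t1'):
    z=np.load(n+'.npz');print(z['T'].round(3),z['k'])
a=np.hstack([cv2.imread('pics/s1.png')])
E
```

```text
{'t': 0.0, 'q': array([-1.35940957e+00,  1.31142942e-01,  1.48926207e+00, -2.85331719e-05,
        1.52297362e+00, -8.53781395e-02]), 'dq': array([ 0.00050046, -0.00014674, -0.0003229 ,  0.00134522,  0.00171165,
       -0.00058967]), 'joint_torque': array([-3.75878917e-04, -5.59847510e+01, -4.91760635e+01,  7.66359223e-02,
        3.53684183e-02, -1.58657899e-04]), 'tool_pos': array([ 0.17536381, -0.57322191,  0.21760777]), 'orientation': array([-3.10530988e+00, -4.64187407e-01,  2.21188471e-04]), 'force': array([-0.6931749 ,  0.18455422,  0.49118527]), 'wrist_torque': array([-0.00545288,  0.018316  , -0.0125236 ]), 'gripper_force': 0.0, 'opening': 0.09304500886004224}
[[ 0.991 -0.066  0.113  0.437]
 [-0.131 -0.532  0.837 -0.94 ]
 [ 0.005 -0.844 -0.536  0.741]
 [ 0.     0.     0.     1.   ]] [470.97824922 470.97824922 267.8645562  217.09869079]
[[ 0.003 -0.992  0.122  0.43 ]
 [-1.    -0.002  0.011  0.013]
 [-0.011 -0.122 -0.992  1.464]
 [ 0.     0.     0.     1.   ]] [501.05941387 501.05941387 270.53362125 202.77193153]
```

View pics/s1.png

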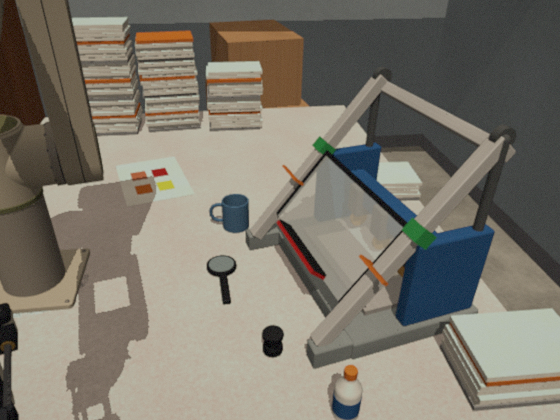

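View pics/t1.png

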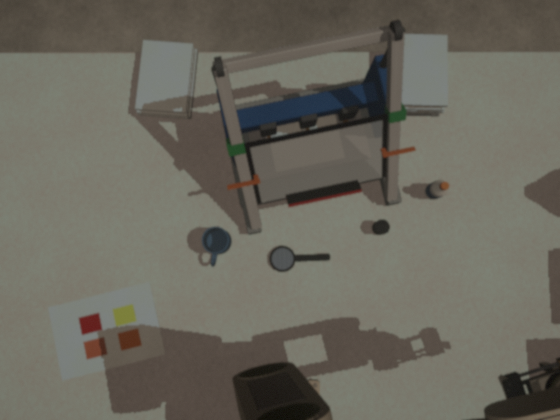

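Side view: lip runs from about (280,225) to (322,272), pointers at (292,175) and (374,270), bands at (322,146) and (418,232). Top view: lip from (288,200) to (361,188), bands at (237,149) and (397,116). The loupe, magnifier, mug and glue stand in front of the machine. Next I'll enlarge both.

```bash
python3 - <<'E'
from h import *
a=cv2.imread('pics/s1.png')[120:320,260:460]; b=cv2.imread('pics/t1.png')[90:240,220:420]
cv2.imwrite('pics/c1.png',cv2.resize(a,(600,600),interpolation=cv2.INTER_CUBIC))
b=cv2.convertScaleAbs(b,alpha=1.6)
cv2.imwrite('pics/c2.png',cv2.resize(b,(800,600),interpolation=cv2.INTER_CUBIC))
for n,l in(('s1',[(322,146),(418,232),(296,180),(374,270),(290,236),(312,262),(262,238),(327,345)]),('t1',[(237,149),(397,116),(250,182),(393,153),(295,197),(355,188),(254,228),(393,200),(381,227),(283,259),(217,240),(437,189)])):
    for u,v in l: print(n,u,v,pt(n,u,v).round(3))
E
```

```text
s1 322 146 [0.709 0.094 0.273]
s1 418 232 [ 0.792 -0.294  0.275]
s1 296 180 [0.641 0.059 0.202]
s1 374 270 [ 0.716 -0.306  0.206]
s1 290 236 [ 0.603 -0.085  0.138]
s1 312 262 [ 0.634 -0.179  0.134]
s1 262 238 [0.557 0.062 0.035]
s1 327 345 [ 0.637 -0.326  0.045]
t1 237 149 [0.708 0.108 0.276]
t1 397 116 [ 0.79  -0.281  0.276]
t1 250 182 [0.638 0.079 0.207]
t1 393 153 [ 0.713 -0.285  0.209]
t1 295 197 [ 0.61  -0.038  0.133]
t1 355 188 [ 0.634 -0.198  0.137]
t1 254 228 [0.532 0.075 0.053]
t1 393 200 [ 0.614 -0.32   0.047]
t1 381 227 [ 0.536 -0.283  0.05 ]
t1 283 259 [ 0.446 -0.007  0.014]
t1 217 240 [0.501 0.184 0.008]
t1 437 189 [ 0.639 -0.432  0.088]
```

View pics/c1.png

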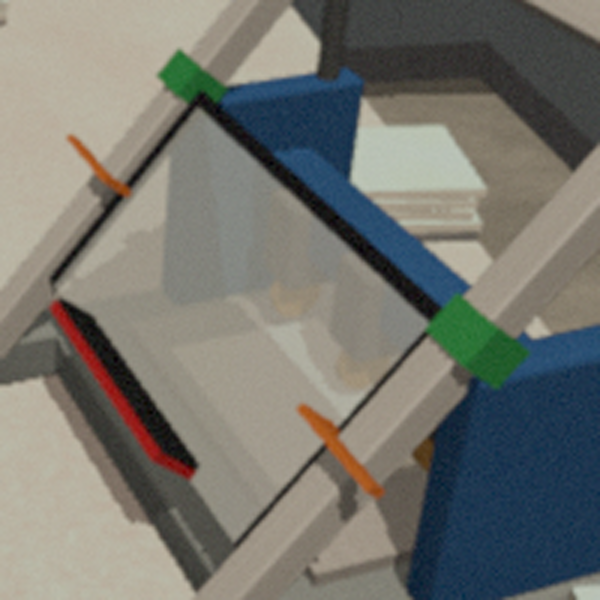

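View pics/c2.png

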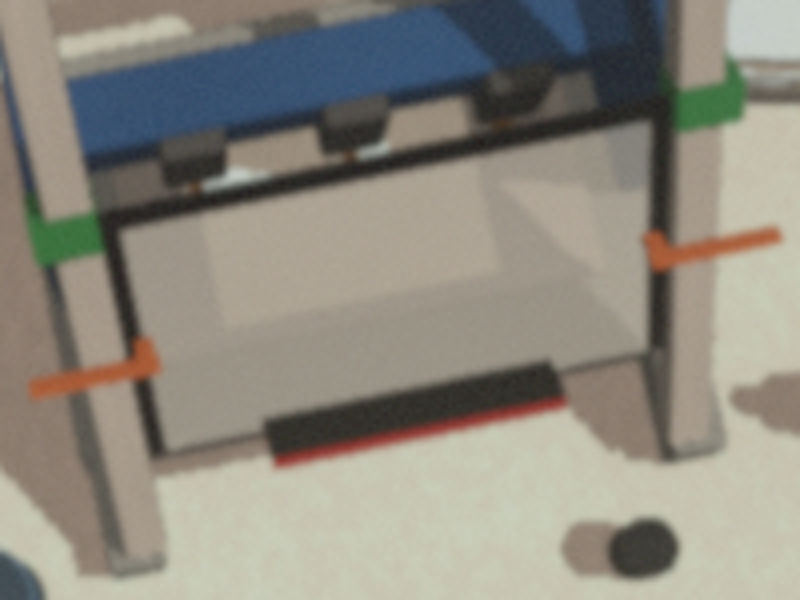

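Crops: the lip's black top faces the cameras with its red free edge in front, and the pointers sit roughly 100 mm below the bands. I'll fit the machine axes from colour clouds.

```bash
cat >> h.py <<'E'
YAW=np.deg2rad(12.1)
def axes(yaw):
    c,s=np.cos(yaw),np.sin(yaw); x=np.array([c,s,0]);y=np.array([-s,c,0]);z=np.array([0,0,1.])
    a=np.deg2rad(40); return np.array([np.sin(a)*x+np.cos(a)*z, -y, np.cos(a)*x-np.sin(a)*z]) # rows: d(tool x), tool y, p(tool z)
def cloud(tag,box,h0,h1,smin=120,vmin=30):
    z=np.load(tag+'.npz'); im=z['im'];d=z['d'];h=cv2.cvtColor(im,cv2.COLOR_RGB2HSV)
    m=(h[...,0]>=h0)&(h[...,0]<=h1)&(h[...,1]>smin)&(h[...,2]>vmin)&(d>0)
    k=np.zeros_like(m);u0,v0,u1,v1=box;k[v0:v1,u0:u1]=1;m&=k
    v,u=np.nonzero(m);fx,fy,cx,cy=z['k'];q=d[v,u];P=np.c_[(u-cx)/fx*q,(v-cy)/fy*q,q]
    return P@z['T'][:3,:3].T+z['T'][:3,3]
def rep(name,P,A):
    Q=P@A.T; print(name,len(P),np.percentile(Q,[3,50,97],axis=0).round(4).tolist())
    return Q
E
python3 - <<'E'
from h import *
A=axes(YAW);print(A.round(3))
for t,bL,bR,lip in(('s1',(305,130,345,170),(395,215,450,255),(270,210,335,290)),('t1',(222,135,250,165),(380,100,415,130),(280,175,370,212))):
    GL=cloud(t,bL,45,75);GR=cloud(t,bR,45,75)
    d=GL.mean(0)-GR.mean(0);print(t,'yaw',np.rad2deg(np.arctan2(-d[0],d[1])))
    rep('GL',GL,A);rep('GR',GR,A)
    if t=='s1': o=((278,160,306,187),(355,250,392,290))
    else: o=((225,170,263,195),(378,143,418,162))
    rep('OL',cloud(t,o[0],5,16),A);rep('OR',cloud(t,o[1],5,16),A)
    R=cloud(t,lip,0,4);R2=cloud(t,lip,172,180);R=np.r_[R,R2];rep('red',R,A)
    print(R.mean(0))
for u,v in [(300,234),(305,242),(312,252)]: print('blk s',(A@pt('s1',u,v)).round(4),pt('s1',u,v).round(3))
for u,v in [(300,194),(325,190),(350,186)]: print('blk t',(A@pt('t1',u,v)).round(4),pt('t1',u,v).round(3))
E
```

```text
[[ 0.629  0.135  0.766]
 [ 0.21  -0.978 -0.   ]
 [ 0.749  0.161 -0.643]]
s1 yaw 11.836155571809103
GL 186 [[0.6547, 0.027, 0.3684], [0.6685, 0.0576, 0.3721], [0.679, 0.0634, 0.402]]
GR 501 [[0.6527, 0.4221, 0.3679], [0.666, 0.4569, 0.3709], [0.6794, 0.4631, 0.4016]]
OL 87 [[0.5587, -0.0021, 0.3519], [0.5661, 0.0611, 0.36], [0.5682, 0.0803, 0.3862]]
OR 190 [[0.5619, 0.4016, 0.3515], [0.5659, 0.4447, 0.3543], [0.5673, 0.4845, 0.3814]]
red 369 [[0.465, 0.1507, 0.3435], [0.4703, 0.2712, 0.3464], [0.4751, 0.3406, 0.3768]]
[ 0.61218635 -0.1368691   0.13534779]
t1 yaw 11.812151642097145
GL 35 [[0.6598, 0.0265, 0.3703], [0.6681, 0.0414, 0.372], [0.6777, 0.057, 0.3752]]
GR 3 [[0.6634, 0.428, 0.3683], [0.6642, 0.4297, 0.3736], [0.668, 0.4396, 0.3754]]
OL 173 [[0.5346, -0.0004, 0.3516], [0.5698, 0.0455, 0.359], [0.5732, 0.0773, 0.3887]]
OR 143 [[0.5422, 0.4034, 0.3514], [0.5693, 0.4257, 0.358], [0.5734, 0.4778, 0.3852]]
red 175 [[0.4698, 0.1503, 0.3433], [0.4743, 0.2403, 0.3472], [0.4786, 0.3329, 0.3525]]
[ 0.60862172 -0.11538336  0.13994597]
blk s [0.4832 0.1877 0.3857] [ 0.632 -0.057  0.122]
blk s [0.4819 0.2204 0.3849] [ 0.637 -0.089  0.122]
blk s [0.4811 0.2589 0.3857] [ 0.646 -0.126  0.121]
blk t [0.4799 0.1802 0.3732] [ 0.619 -0.052  0.128]
blk t [0.4791 0.248  0.3691] [ 0.63  -0.119  0.13 ]
blk t [0.481  0.3151 0.3622] [ 0.64  -0.185  0.136]
```

```bash
sed -i 's/^YAW=.*/YAW=np.deg2rad(11.9)/' h.py; cat >> h.py <<'E'
from scipy.spatial.transform import Rotation as Rn
from scipy.linalg import logm, expm
def plan(g,N,rot=True):
    s=robot.read_state();A=axes(YAW);T=np.eye(4);T[:3,:3]=Rn.from_rotvec(s['orientation']).as_matrix();T[:3,3]=s['tool_pos']
    G=np.eye(4);G[:3,:3]=A.T;G[:3,3]=A.T@np.array(g)
    E=np.linalg.inv(T)@G; w=Rn.from_matrix(E[:3,:3]).as_rotvec()/N
    R=Rn.from_rotvec(w).as_matrix(); S=sum(np.linalg.matrix_power(R,i) for i in range(N))
    v=np.linalg.solve(S,E[:3,3])
    print('t',s['t'],'dyp',(A@s['tool_pos']).round(4),'pos',s['tool_pos'].round(3),'F_dyp',(A@s['force']).round(2),'goal',G[:3,3].round(3))
    print('slide',(v/.25).round(3),'twist',(np.rad2deg(w)/60).round(3),'mm',np.linalg.norm(v)*1e3,'deg',np.rad2deg(np.linalg.norm(w)))
    P=T.copy();M=np.eye(4);M[:3,:3]=R;M[:3,3]=v;o=[]
    for i in range(N): P=P@M;o.append(P[:3,3].round(3).tolist())
    print(o[::2])
E
python3 - <<'E'
from h import *
plan((.47,.245,.25),16)
E
```

```text
t 0.1 dyp [ 0.2011  0.5971 -0.099 ] pos [ 0.175 -0.573  0.218] F_dyp [-0.4  -1.43 -0.03] goal [ 0.534 -0.138  0.199]
slide [ 0.106 -0.083  0.051] twist [-0.002  0.052  0.005] mm 36.01136580850241 deg 3.1399442955438928
[[0.195, -0.546, 0.205], [0.236, -0.49, 0.184], [0.279, -0.435, 0.169], [0.325, -0.38, 0.16], [0.371, -0.325, 0.158], [0.418, -0.271, 0.162], [0.465, -0.217, 0.172], [0.511, -0.164, 0.189]]
```

>>> play_rows(
  slide=[
    [0.106, -0.083, 0.051],
    [0.106, -0.083, 0.051],
    [0.106, -0.083, 0.051],
    [0.106, -0.083, 0.051],
    [0.106, -0.083, 0.051],
    [0.106, -0.083, 0.051],
    [0.106, -0.083, 0.051],
    [0.106, -0.083, 0.051],
  ],
  twist=[
    [-0.002, 0.052, 0.005],
    [-0.002, 0.052, 0.005],
    [-0.002, 0.052, 0.005],
    [-0.002, 0.052, 0.005],
    [-0.002, 0.052, 0.005],
    [-0.002, 0.052, 0.005],
    [-0.002, 0.052, 0.005],
    [-0.002, 0.052, 0.005],
  ],
  fingers=1,
  force=10,
)

```text
t: 0.9
tool_pos: [0.3477, -0.3511, 0.1576]
orientation: [-2.996, -0.382, -0.668]
force: [-0.4, 0.4, 0.1]
opening: 0.0336
gripper_force: 0.0
```

```bash
python3 - <<'E'
from h import *
plan((.47,.245,.25),8)
E
```

```text
t 0.9 dyp [0.2929 0.4152 0.1038] pos [ 0.348 -0.351  0.158] F_dyp [-0.1  -0.47 -0.34] goal [ 0.534 -0.138  0.199]
slide [ 0.106 -0.082  0.051] twist [-0.003  0.052  0.005] mm 35.915129862146486 deg 3.129147293097324
[[0.371, -0.324, 0.157], [0.418, -0.27, 0.161], [0.465, -0.216, 0.172], [0.511, -0.164, 0.189]]
```

>>> play_rows(
  slide=[
    [0.106, -0.082, 0.051],
    [0.106, -0.082, 0.051],
    [0.106, -0.082, 0.051],
    [0.106, -0.082, 0.051],
    [0.106, -0.082, 0.051],
    [0.106, -0.082, 0.051],
    [0.106, -0.082, 0.051],
    [0.106, -0.082, 0.051],
  ],
  twist=[
    [-0.003, 0.052, 0.005],
    [-0.003, 0.052, 0.005],
    [-0.003, 0.052, 0.005],
    [-0.003, 0.052, 0.005],
    [-0.003, 0.052, 0.005],
    [-0.003, 0.052, 0.005],
    [-0.003, 0.052, 0.005],
    [-0.003, 0.052, 0.005],
  ],
)

```text
t: 1.7
tool_pos: [0.5334, -0.1388, 0.1984]
orientation: [-2.757, -0.283, -1.287]
force: [0.9, 0.3, 0.4]
opening: 0.0004
gripper_force: 0.0
```

```bash
python3 - <<'E'
from h import *
print(robot.read_state()['q'].round(2))
plan((.43,.245,.27),8)
shot('side','s2')
E
```

```text
[-0.83 -0.62  2.4   0.88  1.02  0.18]
t 1.7 dyp [0.4691 0.2458 0.2504] pos [ 0.533 -0.139  0.198] F_dyp [ 0.92 -0.08  0.51] goal [ 0.523 -0.14   0.156]
slide [-0.02 -0.    0.01] twist [ 0. -0. -0.] mm 5.470750217149787 deg 0.028292918084967242
[[0.532, -0.139, 0.193], [0.53, -0.139, 0.182], [0.527, -0.14, 0.172], [0.525, -0.14, 0.161]]
```

View pics/s2.png

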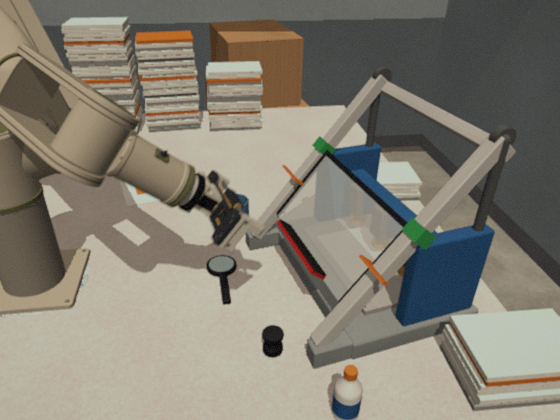

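The shut hand is above and in front of the lip (fingertips near (250,235)), clear of all objects. Now I lower it below the lip.

>>> play_rows(
  slide=[
    [-0.02, 0, 0.025],
    [-0.02, 0, 0.025],
    [-0.02, 0, 0.025],
    [-0.02, 0, 0.025],
    [-0.02, 0, 0.025],
    [-0.02, 0, 0.025],
    [-0.02, 0, 0.025],
    [-0.02, 0, 0.025],
  ],
  twist=[
    [0, 0, 0],
    [0, 0, 0],
    [0, 0, 0],
    [0, 0, 0],
    [0, 0, 0],
    [0, 0, 0],
    [0, 0, 0],
    [0, 0, 0],
  ],
)

```text
t: 2.55
tool_pos: [0.5454, -0.1376, 0.1351]
orientation: [-2.759, -0.284, -1.285]
force: [0.3, -0.8, 0.0]
opening: 0.0006
gripper_force: 0.0
```

```bash
python3 - <<'E'
from h import *
print(robot.read_state()['q'].round(2))
plan((.43,.245,.374),8)
E
```

```text
[-0.8  -0.46  2.43  0.98  0.89  0.03]
t 2.55 dyp [0.4283 0.2471 0.3003] pos [ 0.545 -0.138  0.135] F_dyp [0.14 0.81 0.13] goal [ 0.601 -0.124  0.089]
slide [ 0.001 -0.001  0.037] twist [ 0.  0. -0.] mm 9.22302781122521 deg 0.02826492441773923
[[0.552, -0.136, 0.129], [0.566, -0.132, 0.118], [0.58, -0.129, 0.106], [0.594, -0.125, 0.095]]
```

>>> play_rows(
  slide=[
    [0.001, -0.001, 0.037],
    [0.001, -0.001, 0.037],
    [0.001, -0.001, 0.037],
    [0.001, -0.001, 0.037],
    [0.001, -0.001, 0.037],
    [0.001, -0.001, 0.037],
    [0.001, -0.001, 0.037],
    [0.001, -0.001, 0.037],
  ],
  twist=[
    [0, 0, 0],
    [0, 0, 0],
    [0, 0, 0],
    [0, 0, 0],
    [0, 0, 0],
    [0, 0, 0],
    [0, 0, 0],
    [0, 0, 0],
  ],
)

```text
t: 3.35
tool_pos: [0.602, -0.1238, 0.089]
orientation: [-2.759, -0.284, -1.285]
force: [-1.2, -0.4, 0.4]
opening: 0.0004
gripper_force: 0.0
```

```bash
python3 - <<'E'
from h import *
print(robot.read_state()['q'].round(2))
plan((.46,.245,.374),8)
shot('side','s3')
a=cv2.imread('pics/s3.png')[120:320,180:446];cv2.imwrite('pics/c3.png',cv2.resize(a,(798,600),interpolation=cv2.INTER_CUBIC))
E
```

```text
[-0.66 -0.19  2.33  1.13  0.7  -0.09]
t 3.35 dyp [0.4304 0.2453 0.3745] pos [ 0.602 -0.124  0.089] F_dyp [-0.47  0.14 -1.23] goal [ 0.62  -0.12   0.112]
slide [ 0.015 -0.    -0.   ] twist [ 0.  0. -0.] mm 3.6981130035665415 deg 0.028095139012765474
[[0.604, -0.123, 0.092], [0.609, -0.122, 0.098], [0.613, -0.121, 0.103], [0.618, -0.12, 0.109]]
```

View pics/c3.png

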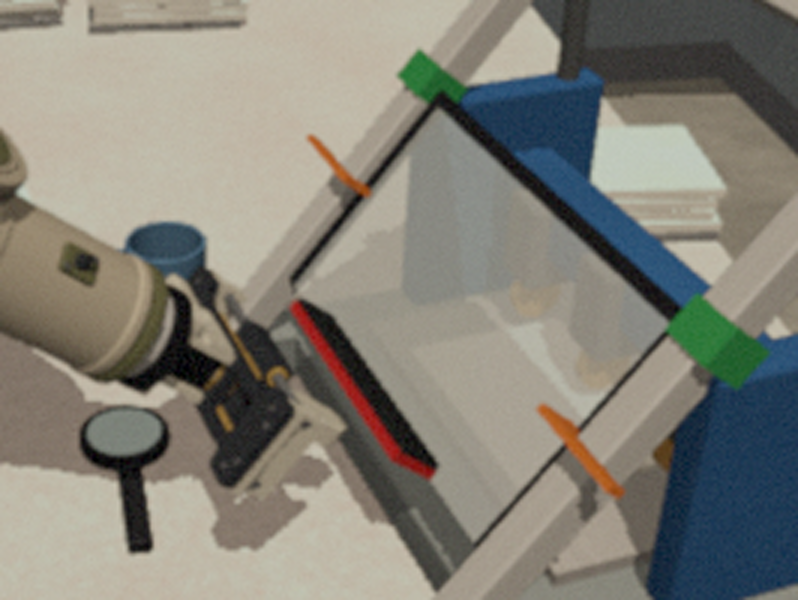

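The fingertips go under the red lip near its middle (crop (350,430)), with nothing else touched. Now I move up slowly.

>>> play_rows(
  slide=[
    [0.015, 0, 0],
    [0.015, 0, 0],
    [0.015, 0, 0],
    [0.015, 0, 0],
    [0.015, 0, 0],
    [0.015, 0, 0],
    [0.015, 0, 0],
    [0.015, 0, 0],
  ],
  twist=[
    [0, 0, 0],
    [0, 0, 0],
    [0, 0, 0],
    [0, 0, 0],
    [0, 0, 0],
    [0, 0, 0],
    [0, 0, 0],
    [0, 0, 0],
  ],
)

```text
t: 4.2
tool_pos: [0.6203, -0.12, 0.1124]
orientation: [-2.76, -0.284, -1.284]
force: [-4.6, -2.0, -1.4]
opening: 0.0005
gripper_force: 1.7
```

```bash
cat >> h.py <<'E'
def gap(tag):
    A=axes(YAW);GR=cloud(tag,(395,215,450,255),45,75)@A.T
    # pointer: rightmost orange cluster on right side, any height
    O=cloud(tag,(340,190,470,300),5,16)@A.T
    O=O[(O[:,1]>.38)&(O[:,1]<.5)&(O[:,2]<.362)&(O[:,2]>.34)]
    print('GR',np.percentile(GR[:,0],[3,50,97]).round(4),'OR',len(O),np.percentile(O[:,0],[3,50,97]).round(4))
    L=cloud(tag,(270,130,345,190),5,16)@A.T;L=L[(L[:,1]<.1)&(L[:,2]<.37)];GL=cloud(tag,(305,130,345,170),45,75)@A.T
    print('GL',np.percentile(GL[:,0],[3,50,97]).round(4),'OL',len(L),np.percentile(L[:,0],[3,50,97]).round(4))
E
python3 - <<'E'
from h import *
plan((.565,.245,.374),24)
shot('side','s4');gap('s1');gap('s4')
E
```

```text
t 4.2 dyp [0.4603 0.2453 0.3738] pos [ 0.62  -0.12   0.112] F_dyp [-4.2   0.99 -2.87] goal [ 0.686 -0.106  0.192]
slide [ 0.017 -0.     0.   ] twist [ 0.  0. -0.] mm 4.361041204193455 deg 0.010044868610990866
[[0.623, -0.119, 0.116], [0.629, -0.118, 0.122], [0.634, -0.117, 0.129], [0.64, -0.116, 0.136], [0.645, -0.115, 0.142], [0.651, -0.113, 0.149], [0.656, -0.112, 0.156], [0.662, -0.111, 0.162], [0.667, -0.11, 0.169], [0.673, -0.109, 0.176], [0.678, -0.108, 0.182], [0.683, -0.106, 0.189]]
GR [0.6538 0.667  0.6804] OR 142 [0.563  0.5665 0.5682]
GL [0.6548 0.6687 0.6791] OL 61 [0.5628 0.5666 0.5678]
GR [0.6537 0.6672 0.6804] OR 146 [0.5668 0.5703 0.5723]
GL [0.655  0.6694 0.6792] OL 65 [0.5663 0.5704 0.5718]
```

>>> play_rows(
  slide=[
    [0.018, 0, -0.001],
    [0.018, 0, -0.001],
    [0.018, 0, -0.001],
    [0.018, 0, -0.001],
    [0.018, 0, -0.001],
    [0.018, 0, -0.001],
    [0.018, 0, -0.001],
    [0.018, 0, -0.001],
  ],
  twist=[
    [0, 0, 0],
    [0, 0, 0],
    [0, 0, 0],
    [0, 0, 0],
    [0, 0, 0],
    [0, 0, 0],
    [0, 0, 0],
    [0, 0, 0],
  ],
)

```text
t: 5.05
tool_pos: [0.6419, -0.1153, 0.1417]
orientation: [-2.759, -0.284, -1.285]
force: [-1.0, 0.5, -3.3]
opening: 0.0006
gripper_force: 1.8
```

```bash
python3 - <<'E'
from h import *
plan((.557,.245,.373),16)
shot('side','s5');gap('s5')
E
```

```text
t 5.05 dyp [0.497  0.2451 0.3718] pos [ 0.642 -0.115  0.142] F_dyp [-3.06 -0.68  1.45] goal [ 0.68  -0.107  0.187]
slide [ 0.015 -0.     0.   ] twist [ 0.  0. -0.] mm 3.747897584504294 deg 0.012514259146953238
[[0.644, -0.115, 0.145], [0.649, -0.114, 0.15], [0.654, -0.113, 0.156], [0.659, -0.112, 0.162], [0.664, -0.111, 0.167], [0.668, -0.11, 0.173], [0.673, -0.109, 0.178], [0.678, -0.108, 0.184]]
GR [0.6537 0.6671 0.6804] OR 151 [0.6034 0.607  0.609 ]
GL [0.6552 0.6671 0.6788] OL 58 [0.6031 0.607  0.6083]
```

>>> play_rows(
  slide=[
    [0.02, 0, 0],
    [0.022, 0, 0],
    [0.022, 0, 0],
    [0.022, 0, 0],
    [0.022, 0, 0],
    [0.022, 0, 0],
    [0.02, 0, 0],
    [0.01, 0, 0],
  ],
  twist=[
    [0, 0, 0],
    [0, 0, 0],
    [0, 0, 0],
    [0, 0, 0],
    [0, 0, 0],
    [0, 0, 0],
    [0, 0, 0],
    [0, 0, 0],
  ],
)

```text
t: 5.9
tool_pos: [0.6674, -0.1102, 0.1729]
orientation: [-2.759, -0.285, -1.286]
force: [-5.0, -1.3, -0.2]
opening: 0.0003
gripper_force: 1.8
```

```bash
python3 - <<'E'
from h import *
plan((.557,.245,.373),8)
shot('side','s6');gap('s6')
E
```

```text
t 5.9 dyp [0.5376 0.2454 0.3718] pos [ 0.667 -0.11   0.173] F_dyp [-3.44  0.29 -3.86] goal [ 0.68  -0.107  0.187]
slide [ 0.01  -0.     0.001] twist [ 0.  0. -0.] mm 2.428725408649761 deg 0.026780827931493913
[[0.669, -0.11, 0.175], [0.672, -0.109, 0.178], [0.676, -0.108, 0.182], [0.679, -0.107, 0.185]]
GR [0.6538 0.6671 0.6803] OR 141 [0.6442 0.6471 0.6495]
GL [0.6542 0.6672 0.6789] OL 54 [0.644  0.6473 0.6489]
```

20 mm to go: 80 units of 0.25 mm.

>>> play_rows(
  slide=[
    [0.014, 0, 0],
    [0.014, 0, 0],
    [0.014, 0, 0],
    [0.014, 0, 0],
    [0.012, 0, 0],
    [0.008, 0, 0],
    [0.004, 0, 0],
    [0, 0, 0],
  ],
  twist=[
    [0, 0, 0],
    [0, 0, 0],
    [0, 0, 0],
    [0, 0, 0],
    [0, 0, 0],
    [0, 0, 0],
    [0, 0, 0],
    [0, 0, 0],
  ],
)

```text
t: 6.75
tool_pos: [0.6797, -0.1075, 0.1878]
orientation: [-2.759, -0.284, -1.286]
force: [-1.0, 0.4, -2.8]
opening: 0.001
gripper_force: 1.0
```

```bash
python3 - <<'E'
from h import *
plan((.557,.245,.373),8)
shot('side','s7');gap('s7')
a=cv2.imread('pics/s7.png')[120:320,180:446];cv2.imwrite('pics/c7.png',cv2.resize(a,(798,600),interpolation=cv2.INTER_CUBIC))
E
```

```text
t 6.75 dyp [0.5571 0.2454 0.3719] pos [ 0.68  -0.108  0.188] F_dyp [-2.72 -0.61  1.14] goal [ 0.68  -0.107  0.187]
slide [-0.    -0.     0.001] twist [ 0.  0. -0.] mm 0.1521144332061446 deg 0.026459964014751085
[[0.68, -0.107, 0.188], [0.68, -0.107, 0.187], [0.68, -0.107, 0.187], [0.68, -0.107, 0.187]]
GR [0.6538 0.6716 0.6806] OR 129 [0.664  0.6667 0.669 ]
GL [0.6539 0.6724 0.6794] OL 51 [0.6639 0.6666 0.6683]
```

View pics/c7.png

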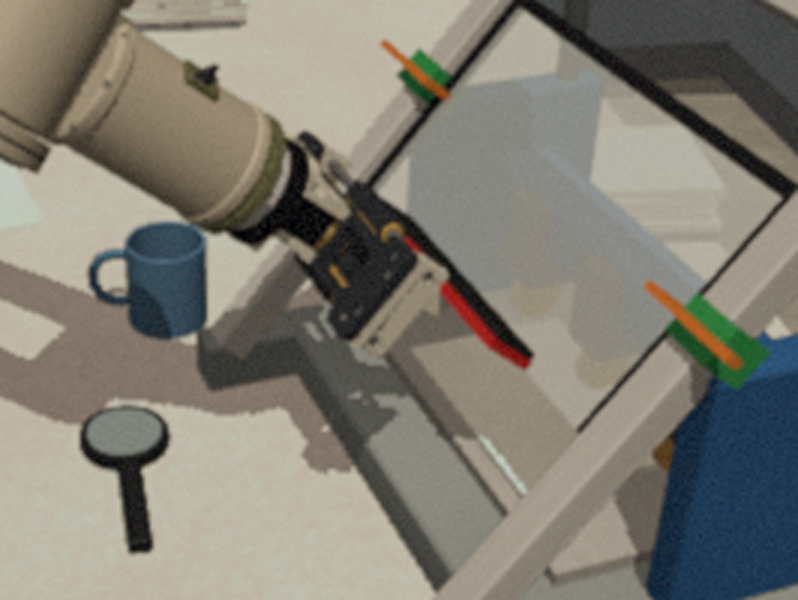

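Both pointers sit mid-band (crop (420,75) and (715,335)). Withdrawing: down first, then back.

>>> play_rows(
  slide=[
    [-0.02, 0, 0],
    [-0.04, 0, 0],
    [-0.05, 0, 0],
    [-0.03, 0, -0.03],
    [0, 0, -0.06],
    [0, 0, -0.08],
    [0, 0, -0.08],
    [0, 0, -0.06],
  ],
  twist=[
    [0, 0, 0],
    [0, 0, 0],
    [0, 0, 0],
    [0, 0, 0],
    [0, 0, 0],
    [0, 0, 0],
    [0, 0, 0],
    [0, 0, 0],
  ],
)

```text
t: 7.6
tool_pos: [0.5984, -0.1246, 0.2115]
orientation: [-2.759, -0.284, -1.287]
force: [0.3, -1.3, 0.5]
opening: 0.0009
gripper_force: 0.0
```

>>> play_rows(
  slide=[
    [0, 0, -0.04],
    [0, 0, -0.02],
    [0, 0, 0],
    [0, 0, 0],
    [0, 0, 0],
    [0, 0, 0],
    [0, 0, 0],
    [0, 0, 0],
  ],
  twist=[
    [0, 0, 0],
    [0, 0, 0],
    [0, 0, 0],
    [0, 0, 0],
    [0, 0, 0],
    [0, 0, 0],
    [0, 0, 0],
    [0, 0, 0],
  ],
)

```text
t: 8.4
tool_pos: [0.5882, -0.1263, 0.2199]
orientation: [-2.759, -0.284, -1.285]
force: [-0.0, -0.9, -0.4]
opening: 0.0005
gripper_force: 0.0
```

```bash
python3 - <<'E'
from h import *
plan((.557,.245,.373),8);print(robot.read_state()['q'].round(2))
shot('side','s8');gap('s8')
E
```

```text
t 8.4 dyp [0.5217 0.2448 0.2796] pos [ 0.588 -0.126  0.22 ] F_dyp [-0.43  0.93  0.09] goal [ 0.68  -0.107  0.187]
slide [ 0.018 -0.     0.047] twist [ 0.  0. -0.] mm 12.48472752627315 deg 0.024588122328517606
[[0.6, -0.124, 0.216], [0.623, -0.119, 0.208], [0.646, -0.114, 0.199], [0.669, -0.109, 0.191]]
[-0.69 -0.49  2.28  0.85  0.92  0.29]
GR [0.6536 0.6716 0.6806] OR 129 [0.664  0.6667 0.669 ]
GL [0.6542 0.6724 0.6794] OL 52 [0.6639 0.6664 0.6683]
```

View pics/s8.png

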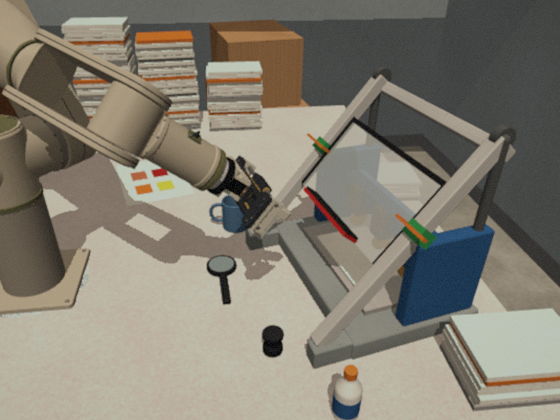

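The hand is clear of the lip, both pointers (318,145) and (415,230) are still mid-band, and the loose objects are where they were.

```bash
python3 -c "
from plant import robot
print(robot.close_job())"
```

```text
the job is handed in; nothing more can be done
None
```

The guard window is open, with both pointers within about 1 mm of the middle of the green bands; the hand is clear, the loose objects are where they were, and the job was handed in at about 8.5 s.

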